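# Rock the marble run's gate to feed the dice box

## Robot

A 7-joint arm with a two-finger parallel gripper is mounted at the origin on the work surface. World frame = base frame: x ahead of the robot, y to its left, z up, the work surface at z = 0. Lengths are in m, angles in rad, forces in N, time in s.
With the tool pointing down it reaches from about 0.425 to 0.925 m from the base axis. Payload 6.8 kg.
Tool frame: the origin (TCP) lies at the very end of the fingers, on their centre line; the grasp point (between the pads) lies 19 mm behind it (env.tcp_to_grasp is the distance from the TCP to the grasp point, in m); z points along the fingers, y is the line along which they close (so a half turn about z gives the same grasp; the last joint's range is limited). The gripper opens to 88 mm and grips with 3 to 60 N. Pads are 20 mm wide; open, the fingers measure 115 mm over their backs; the gripper's body (75 mm by 178 mm) begins 61 mm behind the grasp point.
Start: joints at [1.004, 0.477, 0.022, 1.555, -0.011, 1.109, -0.083], TCP at [0.299, -0.605, 0.223] pointing down, gripper open.
Joint ranges: [-2.96, 2.96], [-0.34, 2.1], [-1.41, 1.46], [0.24, 2.44], [-1.37, 4.51], [0.17, 1.92], [-2.96, 2.96]. Speed limits (rad/s): [2.39, 2.39, 3.14, 3.14, 3.14, 3.14, 3.14].

## Interface

Orientations are given as a unit quaternion [x, y, z, w].
In Python, from cell import env gives the robot as it stands.
- The arm moves only by the shell command python3 -m inch 'ROWS' [FORCE]. ROWS is JSON, a list of rows, each an object with "dp": the shift along the world's x, y, z in m, a list of three; "twist": the turn, a rotation vector about the world's x, y, z in degrees, a list of three; "grip": the gripper command: -1 is fully open, 1 is shut, values between are in proportion. In form: [{"dp": [x, y, z], "twist": [wx, wy, wz], "grip": grip}, ...]. A call has 1 to 12 rows; each row is the pose to reach, as a shift and turn from the pose commanded when the call began; what a row does not reach only later rows make up. A row lasts 1/8 s, in which the tool goes at most 62.5 mm and 10.7 degrees, less where a joint would pass 70% of its speed; a pose out of reach is approached as far as the arm can. A call with a gripper value outside its range is refused whole. The fingers move at their own pace and stop on an object; FORCE is the grip in N (left out, the last holds). Time passes only in rows, so rows that repeat a pose let the fingers close. It gives the time, the measured TCP pose, the force, the opening and the grip force at its end, in the units of the state.
- env.sense(): the state, without advancing time (a new reading comes with each control period).
- env.capture(name): name is "scene" or "side" or "wrist"; returns a dict with "color" (384x512x3 uint8, blue, green, red), "K" (3x3 intrinsics, pixels), "dist" ([k1, k2, p1, p2, k3] as OpenCV has them; the pictures are not rectified), "extrinsics" (4x4, takes a point from world to camera coordinates). Camera axes: x right, y up, looking along -z (the intrinsics and any distortion apply to the point x, -y, -z); pixel columns grow to the right and rows downward; lengths in m; the calibration is good to about 2 mm. A picture is of the moment at which its call begins. There is no depth.
- env.hand_in(): hands the job in; it is judged then, once.
The state is a dict: "clock": time; "qpos": joint angles; "dq": joint speeds; "tau": joint torques, N m; "eef_pos": TCP position; "ee_rot": TCP orientation; "wrist_force": force on the tool from outside, world axes, zero at the start; "ft_torque": the same for the moment, N m; "gripper_width": finger opening in m; "gripper_force": force on a finger pad.
Only numpy, scipy, OpenCV 4.12 (cv2) and the standard library are available. Lean on these libraries where they do the work, as an engineer would, in place of code of your own. Each camera call takes 0.05 s, during which the arm holds its last target. There are 200 camera calls.

## Task

The left chute of the marble run is full. First push the open wooden dice box fully home on its rails under the right chute, then press down the raised right-hand red pad so that the seesaw gate rocks right over and its three marbles roll down the right chute into the box. Only push and press with the fingers: do not touch any marble, leave the two marbles in the left chute and leave the remote, paperweight, clip, coaster and dice where they are.

Things in the scene. Friction and masses are not known exactly. Their poses are not given: they have to be found in the camera images.
- stand: Wooden marble run fixed to the console. Origin on the console's surface, z up, +x away from the robot, +y left (yaw within 0.3 rad). In mm in this frame: base board 110 by 335 by 8 (y 10 to 345), gate pivot at (0, 165, 85) between two cheeks 96 high. Two 10 high rails along x for the dice box, at y -162 and -8, x -162 to 62.
- chute_lip (a point): lip of the open right chute, 48 mm above the console, at (0, -30) mm in the stand's frame; the chute rises from here along the stand's +y to the gate's right end at y = 44, walls up to 78 mm above the console
- left_chute (a point): floor of the short left chute at its closed end, (0, 329) mm in the stand's frame, 53 mm above the console; it starts at y = 286 and is full with two marbles
- gate (a joint): Seesaw gate: light wooden channel, 240 mm long along y, walls 16 mm high, rocking on a level pivot along x. 0 level; -0.18 rad (stop) left end low, as at the start; +0.18 (stop) right end low. Light friction keeps it where left; 1 to 3 N down on the raised pad rocks it slowly. Each end carries a flat red press pad on the robot's side, 64 mm (x -18 to -82) by 50 mm, 5 mm thick.
- right_pad (a point): middle of the top face of the red press pad at the gate's right end, 55 mm to the robot's side of the channel's centre line and 95 mm right of the pivot; at the start it is raised, about 102 mm above the console; with the gate fully rocked it is about 68 mm above the console
- left_pad (a point): the same point of the left red pad (95 mm left of the pivot), low at the start, about 68 mm above the console
- dice_box (a joint): how far the dice box stands out from its home, in m: 0 is fully home against the stop (under the right chute's lip), at most 0.105, towards the robot (the stand's -x). Slides with about 1.5 N friction and stays where it is left.
- box_front (a point): middle of the top edge of the dice box's front outer face (towards the robot), 42 mm above the console; push this face along the stand's +x. Open dark wooden box, green lining, 110 mm (x) by 140 mm (y) by 40 mm high, underside 2 mm above the console, walls 6 mm, between the rails
- box_in (a point): centre of the dice box's inner floor, 8 mm above the console; axes as the stand's. Home, it lies at (0, -85) in the stand's frame
- marble0_center (a point): centre of an orange marble, 25 mm in diameter, 20 g; lies in the left, low half of the gate, free to roll
- marble1_center (a point): centre of an orange marble, 25 mm in diameter, 20 g; lies in the left, low half of the gate, free to roll
- marble2_center (a point): centre of an orange marble, 25 mm in diameter, 20 g; lies in the left, low half of the gate, free to roll
- marble3_center (a point): centre of an orange marble, 25 mm in diameter, 20 g; lies in the closed left chute and stays there
- marble4_center (a point): centre of an orange marble, 25 mm in diameter, 20 g; lies in the closed left chute and stays there
- remote: silver remote control, 170 by 42 by 16 mm, lying loose; origin at the centre of its underside
- paperweight: blue glass paperweight, 68 mm across, 50 mm high, loose; origin at the centre of its underside
- clip: yellow plastic spring clip, 70 by 22 mm, 23 mm high, loose; origin at the centre of its underside
- coaster: white ceramic coaster, 96 mm across, 8 mm thick, loose; origin at the centre of its underside
- die_a: white die, 18 mm, loose, on the robot's side of the gate; origin at the centre of its underside
- die_b: white die, 18 mm, loose, to the right of the dice box's rails; origin at the centre of its underside

How it is judged:
By the outcome, as a careful person would: the job done as asked, in the order asked, and still so for the second after the job is handed in, with the robot touching nothing.
It also fails if it takes over 43 s, if anything falls off the work surface, if the arm or the gripper's body presses on something with over 40 N, if the wrist force passes 120 N, or if a joint passes its speed limit or range.

## Working session

There is one attempt and no reset: what is moved stays moved. The work goes in short steps, Python scripts to look and compute and a shell command to move; the robot and the scene stay as the last step left them, time stands still between calls to the robot, and variables do not carry over. Pictures are saved under pics/ and viewed, at most 10 in all, crops included, and the job is handed in when it is done.

```bash
mkdir -p pics
cat > h.py <<'E'
import numpy as np, cv2, pickle
from cell import env
def snap(n,f):
    c=env.capture(n); cv2.imwrite(f'pics/{f}.png',c['color']); pickle.dump(c,open(f'{f}.pkl','wb')); return c
def load(f): return pickle.load(open(f+'.pkl','rb'))
def ray(c,p):
    u=cv2.undistortPoints(np.array([[p]],float),np.array(c['K']),np.array(c['dist']))[0,0]
    E=np.array(c['extrinsics']); R=E[:3,:3]; o=-R.T@E[:3,3]
    return o,R.T@np.array([u[0],-u[1],-1])
def onz(c,p,z):
    o,d=ray(c,p); return o+d*(z-o[2])/d[2]
def proj(c,P):
    E=np.array(c['extrinsics']); q=E[:3,:3]@np.array(P,float)+E[:3,3]
    return cv2.projectPoints(np.array([[q[0],-q[1],-q[2]]]),np.zeros(3),np.zeros(3),np.array(c['K']),np.array(c['dist']))[0].ravel()
E
python3 - <<'E'
from h import *
a=snap('scene','s0');b=snap('side','d0');
print(env.sense())
for f,c in(('s0',a),('d0',b)):
    cv2.imwrite(f'pics/{f}b.png',cv2.resize(c['color'],(800,600)))
E
```

```text
{'clock': 0.1, 'qpos': array([ 1.0039137 ,  0.47770215,  0.02238306,  1.55635419, -0.01149542,
        1.1092869 , -0.08310231]), 'dq': array([ 0.00059772, -0.00190728, -0.00018346, -0.002721  ,  0.00023012,
       -0.00038544,  0.00082706]), 'tau': array([ 5.40893598e-03, -5.84094930e+01,  1.54028244e+00, -2.73314220e+01,
       -5.42378670e-02,  1.31387301e-02,  4.07818334e-05]), 'eef_pos': array([ 0.29865316, -0.60472945,  0.2217893 ]), 'ee_rot': array([ 9.73806498e-01,  2.27376883e-01, -2.51814020e-04, -7.70848783e-04]), 'wrist_force': array([0.51470841, 0.83083982, 0.61912766]), 'ft_torque': array([-0.03941945,  0.02262067, -0.03758058]), 'gripper_force': 0.0, 'gripper_width': 0.08796895479105128}
```

View pics/s0b.png

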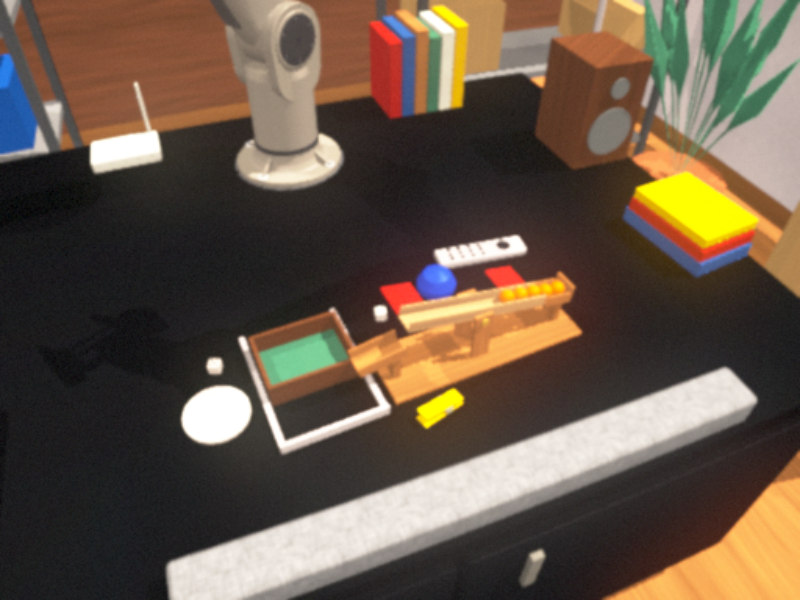

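View pics/d0b.png

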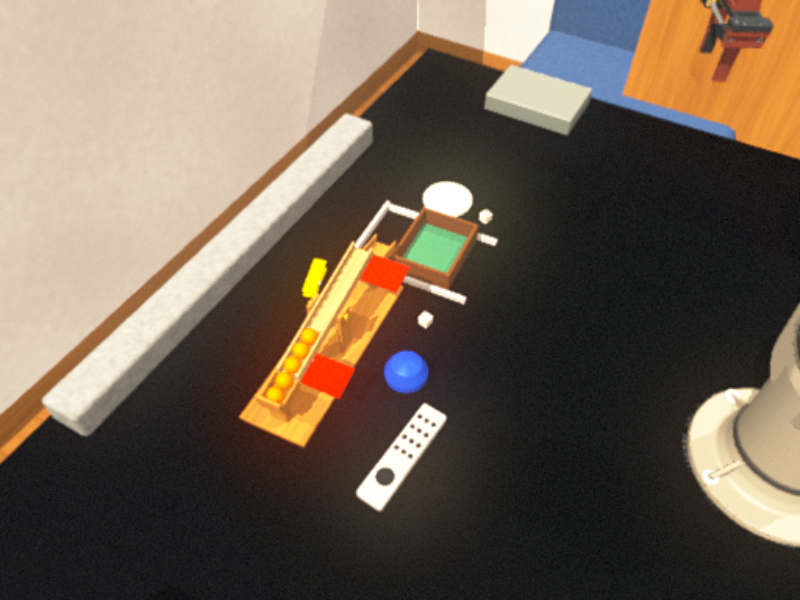

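The scene view shows the box with its green lining at about (305,355), red pads at (402,297) and (505,277), and marbles at (530,290). In the side view the right pad is at (384,273), the left pad at (328,376), and the box's robot-side top edge runs about (478,222) to (455,288). Positions are in the 800x600 images.

Run:
```python
from h import *
def comps(c,m,amin=15):
    n,l,s,ce=cv2.connectedComponentsWithStats(m.astype(np.uint8)); return [(s[i],ce[i],l==i) for i in range(1,n) if s[i][4]>=amin]
c=load('d0'); I=c['color'].astype(int); B,G,R=I[...,0],I[...,1],I[...,2]
print('cam',ray(c,(256,192))[0])
P=[]
for s,ce,m in comps(c,(R>150)&(G<70)&(B<70)):
    if 150<ce[0]<270 and 140<ce[1]<270:
        q=cv2.minAreaRect(np.argwhere(m)[:,::-1].astype(np.float32)); 
        z=.102 if ce[1]<200 else .068
        P.append(onz(c,ce,z)); print('pad',s[4],ce,P[-1]); 
d=P[1]-P[0]; yaw=np.arctan2(-d[0],d[1]); print('yaw',yaw,np.linalg.norm(d[:2]))
Rm=np.array([[np.cos(yaw),-np.sin(yaw)],[np.sin(yaw),np.cos(yaw)]])
O=(P[0][:2]+P[1][:2])/2-Rm@[-.055,.165]; print('origin',O)
w=lambda x,y,z:np.r_[O+Rm@[x,y],z]
for n,m,z in(('blue',(B>120)&(R<80)&(G<120),.025),('white',(B>150)&(R>150)&(G>150),.01),('green',(G>90)&(R<90)&(B<140),.008)):
    for s,ce,mm in comps(c,m,12):
        if 180<ce[0]<330 and 100<ce[1]<330:
            p=onz(c,ce,z); print(n,s,p.round(3),'stand',(Rm.T@(p[:2]-O)).round(3))
V=cv2.resize(c['color'][110:290,140:330],None,fx=3.3,fy=3.3,interpolation=cv2.INTER_CUBIC)
def dot(p,col):
    u=proj(c,p); cv2.circle(V,tuple(int((a-b)*3.3) for a,b in zip(u,(140,110))),3,col,-1)
for x in(-.162,.062):
    for y in(-.162,-.008): dot(w(x,y,.01),(255,0,255))
for x in(-.055,.055):
    for y in(.01,.345): dot(w(x,y,.008),(255,255,0))
for e in(.05,.105,):
    for y in(-.155,-.015): dot(w(-.055-e,y,.042),(0,255,255))
cv2.imwrite('pics/d0z.png',V)
```

```text
cam [0.25462156 0.64020378 0.88384462]
pad 423 [245.89834515 174.69976359] [0.61377377 0.04321044 0.102     ]
pad 558 [209.65770609 240.27598566] [0.6001691  0.22808154 0.068     ]
yaw 0.0734576683768445 0.1853710124296465
origin [ 0.67393273 -0.0248725 ]
blue [246 224  28  28 379] [0.515 0.145 0.025] stand [-0.146  0.181]
white [271 116  31  23 545] [ 0.648 -0.257  0.01 ] stand [-0.042 -0.229]
white [227 128  41  31 208] [ 0.725 -0.147  0.01 ] stand [ 0.042 -0.126]
white [307 134   8   9  53] [ 0.565 -0.248  0.01 ] stand [-0.125 -0.215]
white [306 150  12   7  50] [ 0.535 -0.193  0.01 ] stand [-0.151 -0.158]
white [217 160  13  20  40] [ 0.721 -0.012  0.01 ] stand [0.048 0.01 ]
white [200 161  36  51 266] [0.699 0.055 0.01 ] stand [0.031 0.078]
white [259 177  39  18 149] [ 0.554 -0.039  0.01 ] stand [-0.121 -0.006]
white [268 199   9  11  66] [0.547 0.026 0.01 ] stand [-0.122  0.06 ]
white [ 228  258   58   69 1210] [0.461 0.26  0.01 ] stand [-0.191  0.3  ]
```

View pics/d0z.png

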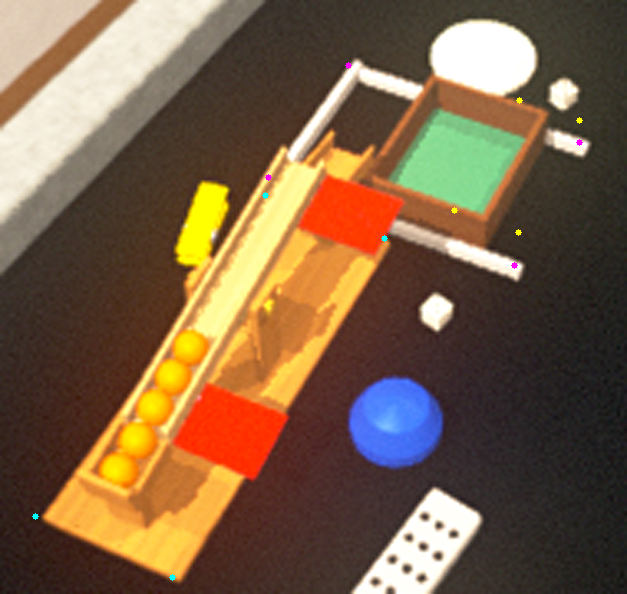

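The projected model fits the image: purple dots land on the rails, cyan on the board corners. The box front lies between the yellow marks, so it stands about 75 mm out. I'll approach in front of the box, fingers shut and square to the stand.

```bash
python3 -m inch '[{"dp":[0.02,0.04,0],"twist":[0,0,-3],"grip":1},{"dp":[0.04,0.095,0],"twist":[0,0,-6],"grip":1},{"dp":[0.065,0.15,0],"twist":[0,0,-9],"grip":1},{"dp":[0.09,0.205,0],"twist":[0,0,-12],"grip":1},{"dp":[0.11,0.26,0],"twist":[0,0,-15],"grip":1},{"dp":[0.135,0.315,0],"twist":[0,0,-18],"grip":1},{"dp":[0.16,0.37,0],"twist":[0,0,-21],"grip":1},{"dp":[0.18,0.425,0],"twist":[0,0,-22],"grip":1},{"dp":[0.2,0.47,0],"twist":[0,0,-22],"grip":1},{"dp":[0.207,0.482,0],"twist":[0,0,-22],"grip":1},{"dp":[0.207,0.482,0],"twist":[0,0,-22],"grip":1},{"dp":[0.207,0.482,0],"twist":[0,0,-22],"grip":1}]'
python3 -m inch '[{"dp":[0,0,-0.05],"twist":[0,0,0],"grip":1},{"dp":[0,0,-0.1],"twist":[0,0,0],"grip":1},{"dp":[0,0,-0.13],"twist":[0,0,0],"grip":1},{"dp":[0,0,-0.15],"twist":[0,0,0],"grip":1},{"dp":[0,0,-0.15],"twist":[0,0,0],"grip":1},{"dp":[0,0,-0.15],"twist":[0,0,0],"grip":1}]'
python3 - <<'E'
from h import *
c=snap('side','d1'); cv2.imwrite('pics/d1z.png',cv2.resize(c['color'][90:270,140:380],None,fx=3.3,fy=3.3))
E
```

```text
clock: 1.6
eef_pos: [0.5052, -0.1252, 0.2224]
ee_rot: [0.999, 0.036, -0.0, 0.0]
wrist_force: [0.1, -0.5, -0.5]
gripper_width: 0.0005
gripper_force: 0.0
clock: 2.35
eef_pos: [0.5062, -0.1243, 0.0735]
ee_rot: [0.999, 0.037, 0.0, 0.0]
wrist_force: [-0.1, 0.0, 0.5]
gripper_width: 0.0002
gripper_force: 0.0
```

View pics/d1z.png

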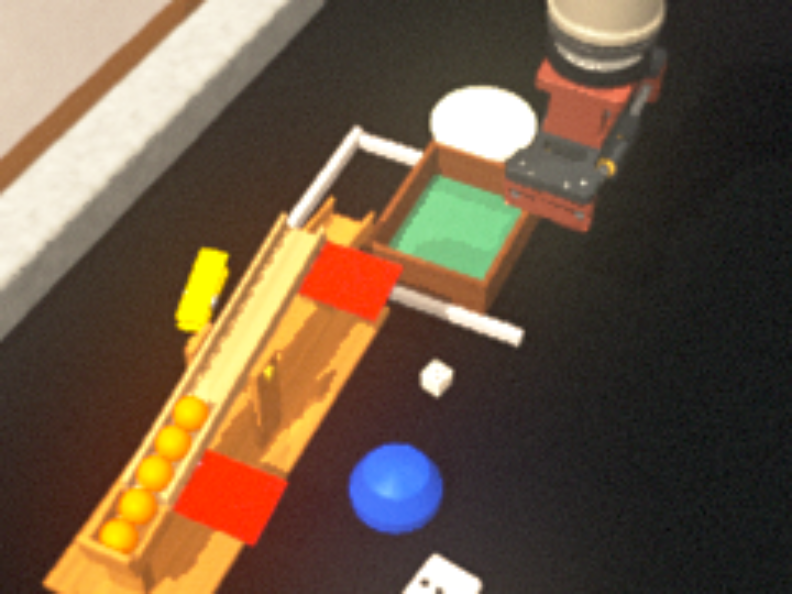

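The tool is on the robot's side of the box (gripper at about (550,190) in this crop) and clear of everything. Next I lower it and push slowly.

```bash
python3 -m inch '[{"dp":[0,0,-0.03],"twist":[0,0,0],"grip":1},{"dp":[0,0,-0.049],"twist":[0,0,0],"grip":1},{"dp":[0,0,-0.049],"twist":[0,0,0],"grip":1},{"dp":[0.01,0.001,-0.049],"twist":[0,0,0],"grip":1},{"dp":[0.02,0.002,-0.049],"twist":[0,0,0],"grip":1},{"dp":[0.03,0.002,-0.049],"twist":[0,0,0],"grip":1},{"dp":[0.04,0.003,-0.049],"twist":[0,0,0],"grip":1},{"dp":[0.05,0.004,-0.049],"twist":[0,0,0],"grip":1},{"dp":[0.06,0.005,-0.049],"twist":[0,0,0],"grip":1}]'
python3 -m inch '[{"dp":[0.01,0.001,0],"twist":[0,0,0],"grip":1},{"dp":[0.02,0.002,0],"twist":[0,0,0],"grip":1},{"dp":[0.03,0.002,0],"twist":[0,0,0],"grip":1},{"dp":[0.035,0.002,0],"twist":[0,0,0],"grip":1},{"dp":[0.035,0.002,0],"twist":[0,0,0],"grip":1}]'
python3 -m inch '[{"dp":[0.003,0,0],"twist":[0,0,0],"grip":1},{"dp":[0.006,0,0],"twist":[0,0,0],"grip":1},{"dp":[0.008,0.001,0],"twist":[0,0,0],"grip":1},{"dp":[0.008,0.001,0],"twist":[0,0,0],"grip":1}]'
```

```text
clock: 3.52
eef_pos: [0.5663, -0.1185, 0.0235]
ee_rot: [0.999, 0.037, -0.0, 0.0]
wrist_force: [-1.7, -2.7, 0.3]
gripper_width: 0.0005
gripper_force: 0.8
clock: 4.15
eef_pos: [0.6018, -0.1158, 0.0237]
ee_rot: [0.999, 0.038, 0.001, -0.0]
wrist_force: [-0.0, 0.4, 1.1]
gripper_width: 0.0001
gripper_force: 0.0
clock: 4.65
eef_pos: [0.6092, -0.1156, 0.0237]
ee_rot: [0.999, 0.037, 0.0, 0.0]
wrist_force: [-1.1, -0.9, -0.5]
gripper_width: 0.0007
gripper_force: 0.3
```

```bash
python3 -m inch '[{"dp":[0.002,0,0],"twist":[0,0,0],"grip":1},{"dp":[0.004,0,0],"twist":[0,0,0],"grip":1},{"dp":[0.004,0,0],"twist":[0,0,0],"grip":1}]'
python3 -m inch '[{"dp":[0.002,0,0],"twist":[0,0,0],"grip":1},{"dp":[0.003,0,0],"twist":[0,0,0],"grip":1},{"dp":[0.003,0,0],"twist":[0,0,0],"grip":1}]'
python3 -m inch '[{"dp":[0.002,0,0],"twist":[0,0,0],"grip":1},{"dp":[0.003,0,0],"twist":[0,0,0],"grip":1},{"dp":[0.003,0,0],"twist":[0,0,0],"grip":1}]'
```

```text
clock: 5.03
eef_pos: [0.6108, -0.1155, 0.0235]
ee_rot: [0.999, 0.037, -0.002, 0.0]
wrist_force: [-8.6, -0.7, 5.5]
gripper_width: 0.0006
gripper_force: 3.8
clock: 5.4
eef_pos: [0.6107, -0.1155, 0.0232]
ee_rot: [0.999, 0.037, -0.005, -0.0]
wrist_force: [-15.9, 0.5, 13.4]
gripper_width: 0.0001
gripper_force: 7.8
clock: 5.78
eef_pos: [0.6108, -0.1156, 0.023]
ee_rot: [0.999, 0.037, -0.008, -0.0]
wrist_force: [-23.6, 1.2, 20.5]
gripper_width: 0.0008
gripper_force: 11.8
```

The tool has stopped at x = 0.611 with the force climbing, so the box is at its stop. I back off, lift and check.

```bash
python3 -m inch '[{"dp":[-0.01,0,0],"twist":[0,0,0],"grip":1},{"dp":[-0.04,-0.003,0],"twist":[0,0,0],"grip":1},{"dp":[-0.07,-0.005,0],"twist":[0,0,0],"grip":1},{"dp":[-0.07,-0.005,0.05],"twist":[0,0,0],"grip":1},{"dp":[-0.07,-0.005,0.1],"twist":[0,0,0],"grip":1},{"dp":[-0.07,-0.005,0.15],"twist":[0,0,0],"grip":1},{"dp":[-0.07,-0.005,0.15],"twist":[0,0,0],"grip":1}]'
python3 - <<'E'
from h import *
c=snap('side','d2');O=np.array([.6739,-.0249]);yaw=.0735
Rm=np.array([[np.cos(yaw),-np.sin(yaw)],[np.sin(yaw),np.cos(yaw)]])
V=cv2.resize(c['color'][90:270,140:380],None,fx=3.3,fy=3.3)
w=lambda x,y,z:np.r_[O+Rm@[x,y],z]
def dot(p,col):
    u=proj(c,p); cv2.circle(V,tuple(int((a-b)*3.3) for a,b in zip(u,(140,90))),3,col,-1)
for y in(-.155,-.015): dot(w(-.055,y,.042),(0,255,255))
dot(w(-.055,.07,.102),(255,0,0))
cv2.imwrite('pics/d2z.png',V)
t=w(-.056,.072,.13); print('target',t, t-env.sense()['eef_pos'])
E
```

```text
clock: 6.65
eef_pos: [0.5526, -0.1204, 0.1783]
ee_rot: [0.999, 0.037, 0.005, 0.001]
wrist_force: [-0.2, -0.3, -0.3]
gripper_width: 0.0005
gripper_force: 0.0
target [0.61276396 0.04279331 0.13      ] [ 0.06188355  0.16299331 -0.04574413]
```

View pics/d2z.png

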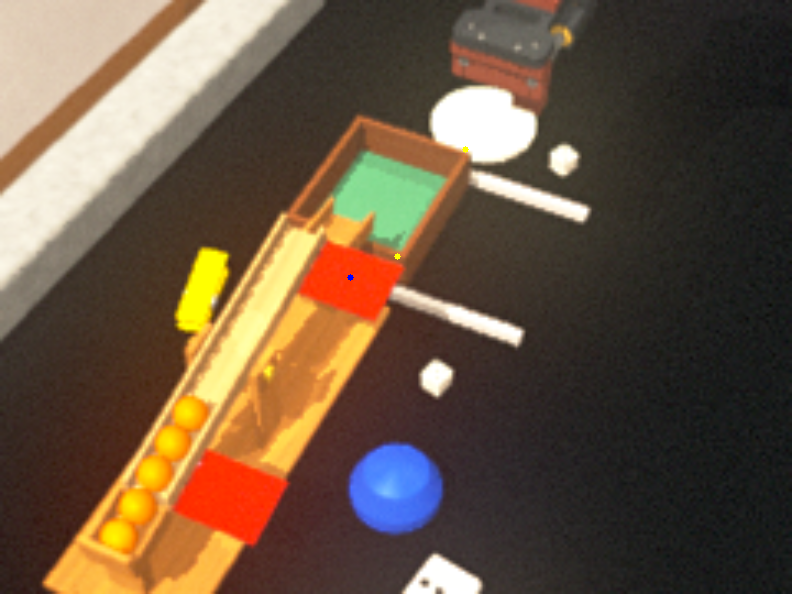

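The box is home: its front top edge meets the yellow marks at (465,150) and (398,257), clear of the rail stop. The pad target (blue dot, (350,277)) is centred on the red pad. I go above the pad, then press slowly.

```bash
python3 -m inch '[{"dp":[0.015,0.04,0],"twist":[0,0,0],"grip":1},{"dp":[0.03,0.08,0],"twist":[0,0,0],"grip":1},{"dp":[0.045,0.12,0],"twist":[0,0,0],"grip":1},{"dp":[0.058,0.155,0],"twist":[0,0,0],"grip":1},{"dp":[0.06,0.163,0],"twist":[0,0,0],"grip":1},{"dp":[0.06,0.163,-0.03],"twist":[0,0,0],"grip":1},{"dp":[0.06,0.163,-0.055],"twist":[0,0,0],"grip":1},{"dp":[0.06,0.163,-0.062],"twist":[0,0,0],"grip":1},{"dp":[0.06,0.163,-0.062],"twist":[0,0,0],"grip":1}]'
python3 -m inch '[{"dp":[0,0,-0.003],"twist":[0,0,0],"grip":1},{"dp":[0,0,-0.006],"twist":[0,0,0],"grip":1},{"dp":[0,0,-0.009],"twist":[0,0,0],"grip":1},{"dp":[0,0,-0.012],"twist":[0,0,0],"grip":1},{"dp":[0,0,-0.015],"twist":[0,0,0],"grip":1},{"dp":[0,0,-0.018],"twist":[0,0,0],"grip":1}]'
```

```text
clock: 7.82
eef_pos: [0.6085, 0.0419, 0.1112]
ee_rot: [0.999, 0.037, -0.001, 0.0]
wrist_force: [0.5, 0.7, 1.0]
gripper_width: 0.0004
gripper_force: 0.0
clock: 8.57
eef_pos: [0.6091, 0.0426, 0.0935]
ee_rot: [0.999, 0.037, 0.0, 0.0]
wrist_force: [0.1, -0.9, 1.1]
gripper_width: 0.0003
gripper_force: 0.5
```

```bash
python3 -m inch '[{"dp":[0,0,-0.002],"twist":[0,0,0],"grip":1},{"dp":[0,0,-0.004],"twist":[0,0,0],"grip":1},{"dp":[0,0,-0.006],"twist":[0,0,0],"grip":1},{"dp":[0,0,-0.008],"twist":[0,0,0],"grip":1},{"dp":[0,0,-0.01],"twist":[0,0,0],"grip":1},{"dp":[0,0,-0.012],"twist":[0,0,0],"grip":1},{"dp":[0,0,-0.014],"twist":[0,0,0],"grip":1},{"dp":[0,0,-0.016],"twist":[0,0,0],"grip":1},{"dp":[0,0,-0.018],"twist":[0,0,0],"grip":1},{"dp":[0,0,-0.02],"twist":[0,0,0],"grip":1}]'
python3 -m inch '[{"dp":[0,0,-0.002],"twist":[0,0,0],"grip":1},{"dp":[0,0,-0.004],"twist":[0,0,0],"grip":1},{"dp":[0,0,-0.005],"twist":[0,0,0],"grip":1},{"dp":[0,0,-0.005],"twist":[0,0,0],"grip":1}]'
python3 -m inch '[{"dp":[0,0,-0.002],"twist":[0,0,0],"grip":1},{"dp":[0,0,-0.003],"twist":[0,0,0],"grip":1},{"dp":[0,0,-0.003],"twist":[0,0,0],"grip":1}]'
python3 - <<'E'
from h import *
c=snap('scene','s3'); cv2.imwrite('pics/s3z.png',cv2.resize(c['color'][130:300,130:390],None,fx=3,fy=3))
E
```

```text
clock: 9.82
eef_pos: [0.6089, 0.043, 0.0735]
ee_rot: [0.999, 0.037, 0.0, -0.0]
wrist_force: [0.4, 0.8, 0.1]
gripper_width: 0.0007
gripper_force: 0.3
clock: 10.32
eef_pos: [0.6091, 0.0428, 0.07]
ee_rot: [0.999, 0.037, 0.0, 0.0]
wrist_force: [-3.6, -0.3, 12.5]
gripper_width: 0.0001
gripper_force: 6.0
clock: 10.7
eef_pos: [0.6093, 0.0428, 0.0695]
ee_rot: [0.999, 0.037, 0.0, 0.0]
wrist_force: [-11.2, -2.3, 32.8]
gripper_width: 0.0005
gripper_force: 16.0
```

View pics/s3z.png

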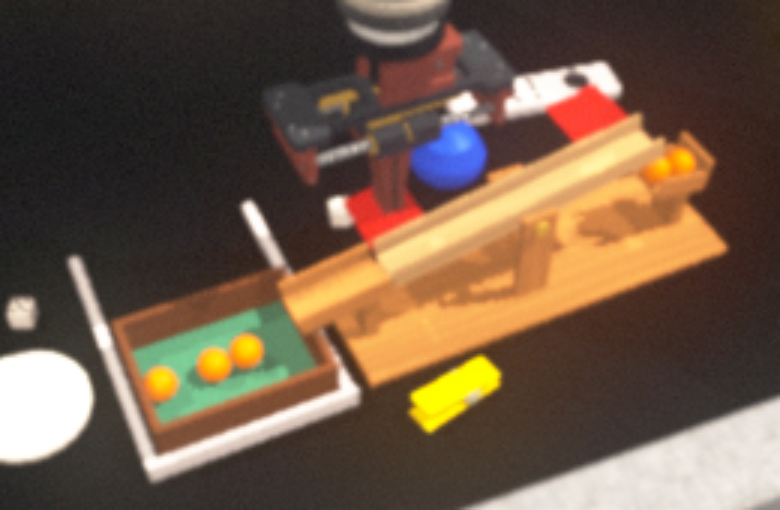

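The gate is fully rocked. Three marbles are in the box at (160,383), (213,364) and (246,350), and two are still in the left chute at (655,168) and (682,160). Now I lift clear.

```bash
python3 -m inch '[{"dp":[0,0,0.01],"twist":[0,0,0],"grip":1},{"dp":[0,0,0.04],"twist":[0,0,0],"grip":1},{"dp":[0,0,0.09],"twist":[0,0,0],"grip":1},{"dp":[0,0,0.14],"twist":[0,0,0],"grip":1},{"dp":[0,0,0.16],"twist":[0,0,0],"grip":1},{"dp":[-0.03,-0.05,0.16],"twist":[0,0,0],"grip":1},{"dp":[-0.06,-0.1,0.16],"twist":[0,0,0],"grip":1},{"dp":[-0.09,-0.15,0.16],"twist":[0,0,0],"grip":1},{"dp":[-0.1,-0.2,0.16],"twist":[0,0,0],"grip":1},{"dp":[-0.1,-0.24,0.16],"twist":[0,0,0],"grip":1},{"dp":[-0.1,-0.24,0.16],"twist":[0,0,0],"grip":1},{"dp":[-0.1,-0.24,0.16],"twist":[0,0,0],"grip":1}]'
python3 - <<'E'
from h import *
c=snap('side','d4'); cv2.imwrite('pics/d4z.png',cv2.resize(c['color'][90:330,140:380],None,fx=2.5,fy=2.5))
E
```

```text
clock: 12.25
eef_pos: [0.509, -0.1963, 0.2254]
ee_rot: [0.999, 0.038, -0.0, -0.0]
wrist_force: [-0.1, -0.3, -0.4]
gripper_width: 0.0004
gripper_force: 0.0
```

View pics/d4z.png

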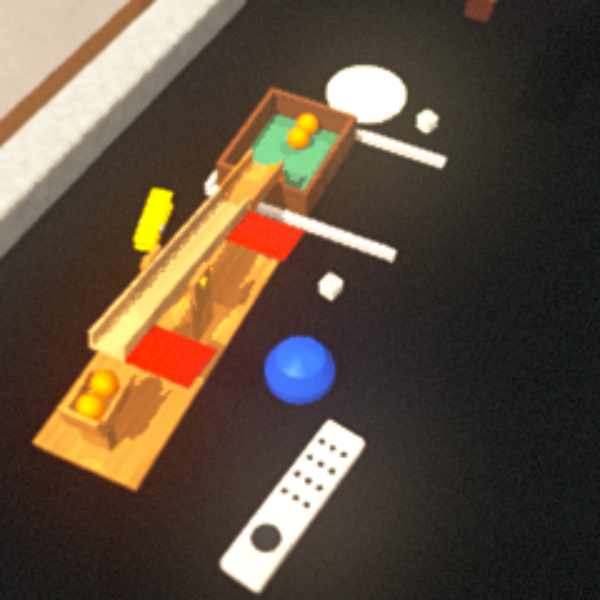

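The gate stays rocked, two marbles are still in the left chute at (90,405) and (104,382), and two are visible in the box at (300,130). The third may be hidden by a wall, so I check the other view.

Run:
```python
from h import *
c=snap('scene','s4'); cv2.imwrite('pics/s4z.png',cv2.resize(c['color'][130:300,110:390],None,fx=2.8,fy=2.8))
```

```text
(no output)
```

View pics/s4z.png

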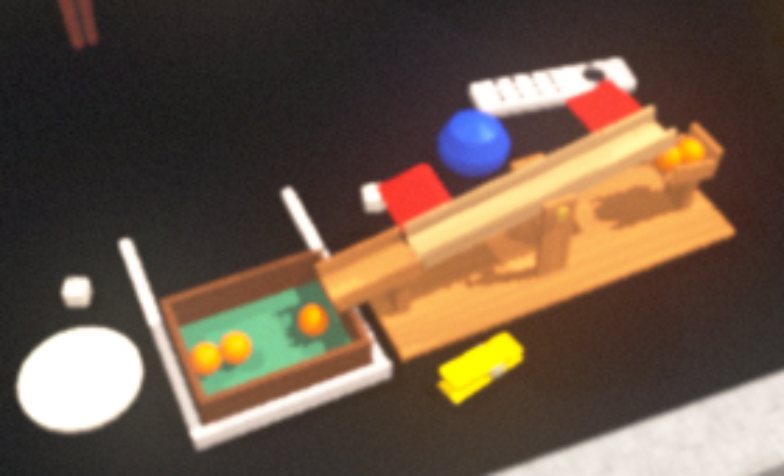

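All three marbles are in the box, at (205,357), (236,347) and (312,319). The box is home and the other objects are undisturbed.

```bash
python3 -c "
from cell import env
print(env.hand_in())"
```

```text
the job is handed in; nothing more can be done
None
```

The job is handed in at about 12 s: the dice box is fully home, the gate is rocked right over with its three marbles in the box, and the two left-chute marbles and the loose objects are where they were.

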